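# Pin back the sprung belt tensioner

## Task

Get this belt drive ready for its new belt: put the red-handled lock pin into the eye of the blue sprung arm, turn the arm with its tension wheel back against the spring, and let the pin drop into the hole in the steel index plate underneath, so that it holds the arm back when you let go. Find the hole by feel with the pin's nose sliding lightly on the plate, without forcing the pin or letting the arm fly back, push the pin in until its collar sits on the eye, then let go. Leave the other tools and things on the bench where they are.

Things in the scene. Friction and masses are not known exactly. Their poses are not given: they have to be found in the camera images.
- drive: belt drive unit, fixed: a grey steel drive plate 355 x 360 mm flat on timber packers, upper face 52 mm above the bench, with a big and a small pulley on its far part (tops below 103 mm). Origin on the vertical axis of the arm's pivot (blue hub 44 mm across, steel cap, coil spring), at bench height; z up; the arm's eye swings over the plate's -x side.
- pin_eye (a point): centre of the upper mouth of the pin eye on the arm's short leg: blue boss 29 mm across, 22 mm tall, vertical 11.8 mm bore right through, brass ring at the mouth; 75 mm from the pivot axis, 93 mm above the bench. At arm angle 0 it lies from the pivot 2.44 rad anticlockwise of the drive's x axis; it moves round the pivot as the arm turns.
- tension_arm (a joint): angle of the arm about its pivot, rad: 0 against its stop as found, growing as it is turned back against the spring, anticlockwise seen from above, up to a stop at 1.2. Spring moment 0.35 x (1.3 + angle) N m: 6 N at the eye at angle 0, 9 N at 0.7. Let go, the arm flies back to 0.
- pivot (a point): point on the pivot axis at the height of the eye's mouth (93 mm). Below the eye lies the fixed, flat, bright index plate, 94 x 184 mm, 8 mm thick, upper face 68 mm above the bench (25 mm below the mouth), under the whole swing of the eye. It has one chamfered 11.6 mm through hole, 75 mm from the pivot; its setting varies: it meets the eye at an angle of 0.45 to 0.95, not measured, to be felt for.
- wheel_centre (a point): middle of the tension wheel, a black flanged pulley 60 mm across and 24 mm high that spins freely on the arm's long leg, 80 mm from the pivot; it swings with the arm.
- pin_grip (a point): middle of the lock pin's red paddle grip: 16 mm along its x axis (grip across this), 32 mm along y, 42 mm high; z up. Under the paddle a steel collar 23 mm across, 4 mm thick (its underside 25 mm below this point), then an oiled steel shank 10 mm across, 39 mm long, its last 5 mm tapering to a 5 mm flat nose. About 90 g.
- pin_tip (a point): flat end of the lock pin's nose, on its axis, 64 mm below the middle of the paddle. The shank bends if forced: all that presses on it together must stay under 40 N. Turning the arm by the pin alone loads it with some 10 to 25 N, and the spring with about 20 N when locked.
- pin_block: wooden block 60 x 190 x 50 mm, fixed, with three 12 mm holes 62 mm apart along its y axis; origin under its centre. The lock pin stands in one of them, collar on the block's top, shank 39 mm down the hole, the paddle's x axis along the block's x.
- drift_punch: dark steel drift punch, 16 mm across, 100 mm long, upright in another hole of the block; origin at its lower end. To be left alone.
- nut_driver: nut driver with a yellow handle 21 mm across, 100 mm long, upright in the third hole of the block; origin at its lower end. To be left alone.
- hard_hat: yellow hard hat, 256 mm across the brim, 152 mm high, on the bench; origin under its centre. To be left alone.
- spray_can: blue spray can with a broad white label, 66 mm across, 190 mm high; origin under its centre. To be left alone.
- spare_wheel: loose black spare pulley, 68 mm across, 26 mm high, lying on the bench; origin under its centre. To be left alone.
- spanner: steel spanner, 190 mm long, lying on the bench. To be left alone.
- carton: closed cardboard carton 130 x 100 x 75 mm; origin under its centre. To be left alone.
Mind the look-alikes: they are no part of the job. What is shaped like the part that bears pin_grip but brown or pink is not meant.

How it is judged:
By the outcome, as a careful person would: the job done as asked, in the order asked, and still so for the second after the job is handed in, with the robot touching nothing.
It also fails if it takes over 64 s, if anything falls off the work surface, if the arm or the gripper's body presses on something with over 40 N, if the wrist force passes 120 N, or if a joint passes its speed limit or range.

## Robot

A 6-joint arm with a two-finger parallel gripper is mounted at the origin on the work surface. World frame = base frame: x ahead of the robot, y to its left, z up, the work surface at z = 0. Lengths are in m, angles in rad, forces in N, time in s.
With the tool pointing down it reaches from about 0.275 to 0.975 m from the base axis. Payload 8.4 kg.
Tool frame: the origin (TCP) lies at the very end of the fingers, on their centre line; the grasp point (between the pads) lies 19 mm behind it; z points along the fingers, y is the direction in which the jaws open and shut (so a half turn about z gives the same grasp; the last joint's range is limited). The gripper opens to 92 mm and grips with 3 to 60 N. Pads are 20 mm wide; open, the fingers measure 128 mm over their backs; the gripper's body (75 mm by 189 mm) begins 69 mm behind the grasp point.
Start: joints at [-1.328, 0.353, 1.633, -0, 1.155, -0.002], TCP at [0.151, -0.606, 0.215] pointing down, gripper open.
Joint ranges: [-2.63, 2.63], [-0.92, 2.1], [0.06, 2.66], [-1.3, 4.44], [0, 2.69], [-3.02, 3.02]. Speed limits (rad/s): [2.22, 2.22, 2.79, 3.14, 3.14, 3.14].

## Interface

Orientations are given as a unit quaternion [x, y, z, w].
In Python, from rig import readout, imaging, order gives the robot as it stands. The module is installed in compiled form; this text tells all that it offers.
- The arm moves only by the tool step_arm, never from a script. Its argument "deltas" is a list of rows, each a list of 7 numbers: the shift along the tool's x, y, z in mm, then the turn, a rotation vector about the tool's x, y, z in degrees, then the closure in counts, from 0 (fully open) to 255 (shut). In form: [[x, y, z, rx, ry, rz, gripper], ...]. A call has 1 to 8 rows; each row is the pose to reach, as a shift and turn from the pose commanded when the call began, along the tool's axes at that moment; what a row does not reach only later rows make up. A row lasts 1/12 s, in which the tool goes at most 41.7 mm and 7.16 degrees, less where a joint would pass 70% of its speed; a pose out of reach is approached as far as the arm can. A call with a gripper value outside its range is refused whole. The fingers move at their own pace and stop on an object; "force" is the grip in N (left out, the last holds). Time passes only in rows, so rows that repeat a pose let the fingers close. It gives the time, the measured TCP pose, the force and the opening at its end, in the units of the state.
- readout.get_state(): the state, without advancing time (a new reading comes with each control period).
- imaging.grab_frame(name): name is "scene" or "top"; returns (picture, depth): 384x512x3 uint8, red, green, blue; 384x512 float32, m along the optical axis (not along the pixel's ray), 0 where there is no reading.
- imaging.camera_params(name): a dict with "K" (3x3 intrinsics, pixels), "R" (3x3) and "t" (3): a world point X has camera coordinates R X + t. Camera axes: x right, y down, z forward; pixel columns grow to the right and rows downward; lengths in m; the calibration is good to about 2 mm. A picture is of the moment at which its call begins. camera_params takes no time and is no camera call.
- order.close_job(): hands the job in, once; it reports no verdict.
The state is a dict: "clock": time; "qpos": joint angles; "joint_velocities": joint speeds; "tau": joint torques, N m; "eef_pos": TCP position; "ee_rot": TCP orientation; "contact_force": force on the tool from outside, world axes, zero at the start; "ft_torque": the same for the moment, N m; "opening": finger opening in m.
Only numpy, scipy, OpenCV 4.12 (cv2) and the standard library are available. Lean on these libraries where they do the work, as an engineer would, in place of code of your own. Each camera call takes 0.05 s, during which the arm holds its last target. There are 200 camera calls.

## Working session

There is one attempt and no reset: what is moved stays moved. The work goes in short steps, Python scripts to look and compute and a tool call to move; the robot and the scene stay as the last step left them, time stands still between calls to the robot, and variables do not carry over. Pictures are saved under pics/ and viewed, about 8 in all and at most 12, crops included, and the job is handed in when it is done.

Besides the shell and the picture viewer there is one more tool, called after "Call:" in YAML: its name, and indented under it one key for each argument. step_arm: Moves the arm, as the interface text tells. Its arguments: {"type":"object","properties":{"deltas":{"type":"array","items":{"type":"array","items":{"type":"number"}}},"force":{"type":"number"}},"required":["deltas"]}

```bash
mkdir -p pics; cat > h.py <<'E'
from rig import readout, imaging, order
import numpy as np, cv2
def grab(n):
    p,d=imaging.grab_frame(n); return p,d,imaging.camera_params(n)
def ray(c,u,v,z):
    d=c['R'].T@np.linalg.inv(c['K'])@np.array([u,v,1.]); o=-c['R'].T@c['t']; return o+d*(z-o[2])/d[2]
def proj(c,X):
    q=c['K']@(c['R']@np.array(X)+c['t']); return q[:2]/q[2]
def cloud(d,c):
    v,u=np.mgrid[:d.shape[0],:d.shape[1]]
    P=np.stack([u,v,np.ones_like(u)],-1)@np.linalg.inv(c['K']).T*d[...,None]
    return (P-c['t'])@c['R']
E
python3 - <<'E'
from h import *
for n in('scene','top'):
    p,d,c=grab(n); np.savez('%s.npz'%n,p=p,d=d); cv2.imwrite('pics/%s0.png'%n,cv2.resize(p[...,::-1],(768,576)))
    print(n,c, -c['R'].T@c['t'])
s=readout.get_state(); print(s)
E
```

```text
scene {'K': array([[468.55525478,   0.        , 246.9370287 ],
       [  0.        , 468.55525478, 185.66566536],
       [  0.        ,   0.        ,   1.        ]]), 'R': array([[-0.68461839,  0.72886771,  0.00703648],
       [ 0.46792063,  0.44687416, -0.76246559],
       [-0.55888097, -0.51870545, -0.64699051]]), 't': array([ 0.37257664, -0.12463083,  1.70837043])} [1.26816588 0.67027626 1.0076511 ]
top {'K': array([[409.69423311,   0.        , 260.75812945],
       [  0.        , 409.69423311, 193.60575278],
       [  0.        ,   0.        ,   1.        ]]), 'R': array([[ 0.01079935, -0.99981496,  0.01591931],
       [-0.99807238, -0.0117508 , -0.06093805],
       [ 0.06111384, -0.01523054, -0.99801459]]), 't': array([-0.07005916,  0.4862515 ,  1.20174592])} [ 0.41262748 -0.04602912  1.23010648]
{'clock': 0.1, 'qpos': array([-1.32837909e+00,  3.53558225e-01,  1.63410267e+00, -1.14422353e-05,
        1.15519883e+00, -2.41268869e-03]), 'joint_velocities': array([ 0.00157046, -0.00144697, -0.00204602,  0.00020315,  0.00080326,
       -0.00093001]), 'tau': array([-2.85932992e-04, -5.94903660e+01, -3.34931087e+01,  6.99151587e-02,
        1.84129074e-02, -3.10775158e-05]), 'eef_pos': array([ 0.15136981, -0.60590576,  0.21393331]), 'ee_rot': array([ 9.92516159e-01,  1.22111723e-01, -8.10383585e-05, -6.28352771e-04]), 'contact_force': array([ 0.09903402, -0.57001094,  0.04699209]), 'ft_torque': array([-0.00952619,  0.0160332 ,  0.03155374]), 'opening': 0.09211359283753268}
```

View pics/scene0.png

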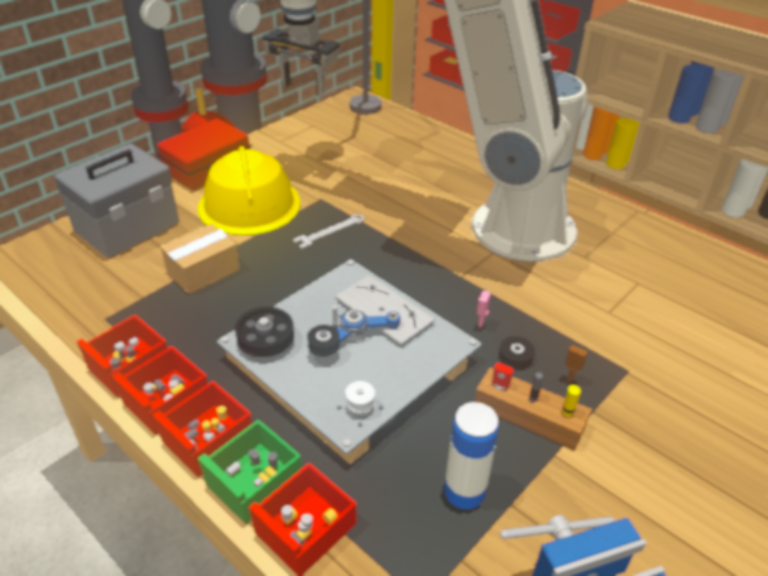

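View pics/top0.png

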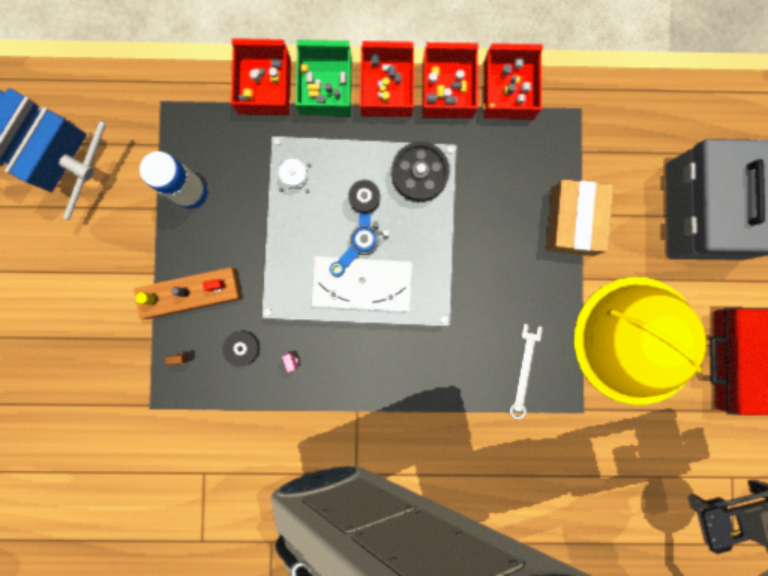

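The top view (768 px scale) shows three paddle shapes. Red is at (213,285), standing in the block. Brown at (178,358) and pink at (290,361) stand loose on the mat. The red one in the block is the lock pin. The hub is at (364,239), the eye at (337,269), and there's a dot on the index plate at (362,280). Next I'll measure and confirm in a crop.

```bash
python3 - <<'E'
from h import *
D={}
for n in('scene','top'):
    z=np.load(n+'.npz'); D[n]=(z['p'],z['d'],imaging.camera_params(n))
p,d,c=D['top']; W=cloud(d,c)
def blobs(p,lo,hi,box,mn=8,wrap=False):
    h=cv2.cvtColor(p,cv2.COLOR_RGB2HSV); m=cv2.inRange(h,lo,hi)
    if wrap: m|=cv2.inRange(h,(172,lo[1],lo[2]),(180,255,255))
    k=np.zeros_like(m);x0,y0,x1,y1=box;k[y0:y1,x0:x1]=m[y0:y1,x0:x1]
    n,l,s,ce=cv2.connectedComponentsWithStats(k)
    return [(ce[i],s[i],l==i) for i in range(1,n) if s[i,4]>=mn]
R=cv2.resize
print('red top')
for ce,s,m in blobs(p,(0,150,90),(6,255,255),(85,175,170,215),8,True):
    zz=W[m]; print(ce,s,ray(c,*ce,.096), np.median(zz,0),zz[:,2].max())
print('red scene')
ps,ds,cs=D['scene']; Ws=cloud(ds,cs)
for ce,s,m in blobs(ps,(0,150,60),(6,255,255),(310,230,350,270),8,True):
    zz=Ws[m]; print(ce,s,ray(cs,*ce,.075),zz.mean(0),zz.min(0),zz.max(0))
print('blue top')
for ce,s,m in blobs(p,(100,120,60),(125,255,255),(210,130,270,190)): print(ce,s,ray(c,*ce,.09),W[m].mean(0))
print('wood block top')
h=cv2.cvtColor(p,cv2.COLOR_RGB2HSV)
sel=(W[...,2]>.043)&(W[...,2]<.056)&(W[...,1]>.2)&(W[...,1]<.5)&(W[...,0]>.1)&(W[...,0]<.4)
v,u=np.nonzero(sel); print(len(u)); 
if len(u): print(cv2.minAreaRect(W[sel][:,:2].astype(np.float32)))
# drive plate rect
sel=(abs(W[...,2]-.052)<.006)&(W[...,1]>-.25)&(W[...,1]<.25)&(W[...,0]>.2)&(W[...,0]<.75)
n,l,s,ce=cv2.connectedComponentsWithStats(sel.astype(np.uint8)); i=1+s[1:,4].argmax()
print('plate',cv2.minAreaRect(W[l==i][:,:2].astype(np.float32)))
a=R(p[140:220,200:290],None,fx=5,fy=5,interpolation=cv2.INTER_CUBIC)
b=R(p[170:260,80:210],None,fx=3,fy=3,interpolation=cv2.INTER_CUBIC)
e=R(ps[190:300,300:410],None,fx=3,fy=3,interpolation=cv2.INTER_CUBIC)
C=np.zeros((600,800,3),np.uint8); C[:400,:450]=a; C[:270,450:800]=b[:,:350]; C[270:600,470:800]=e
cv2.imwrite('pics/crop1.png',C[...,::-1])
E
```

```text
red top
[141.76 189.8 ] [136 187  13   7  75] [0.48873665 0.26552299 0.096     ] [0.48845985 0.26716935 0.09469529] 0.10182516487897457
red scene
[335.03521127 248.99295775] [329 242  14  17 142] [0.49042061 0.27008668 0.075     ] [0.49084345 0.27034151 0.07561616] [ 0.40117078  0.21908875 -0.00187473] [0.50588559 0.28752194 0.09827979]
blue top
[242.94736842 145.57894737] [240 142   7   9  57] [ 0.61688425 -0.01198078  0.09      ] [ 0.61200319 -0.01287649  0.11863193]
[235.04145078 167.76683938] [221 152  29  32 193] [0.55398007 0.00927017 0.09      ] [0.55353742 0.00917698 0.09344651]
wood block top
13
((0.3519400656223297, 0.33371177315711975), (0.020177969709038734, 0.021326621994376183), 6.184643268585205)
plate ((0.5894830226898193, -0.000544324517250061), (0.3602199852466583, 0.3306766450405121), 88.29007720947266)
```

View pics/crop1.png

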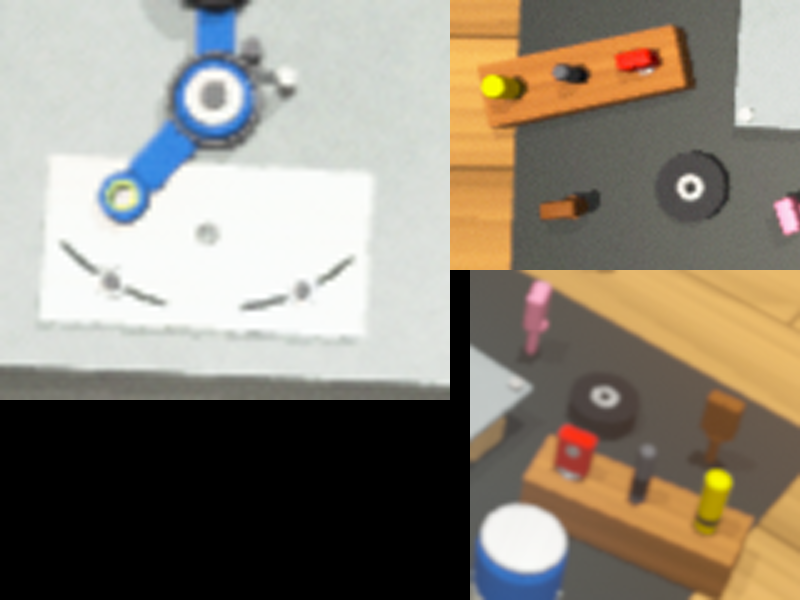

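The crop confirms the red paddle standing in the block's right-hand hole; brown and pink are loose look-alikes. The index plate shows a round mark at crop (207,233), about the right radius for the hole, and I'll still feel for it. Next: exact positions.

```bash
python3 - <<'E'
from h import *
z=np.load('top.npz');p,d=z['p'],z['d'];c=imaging.camera_params('top');W=cloud(d,c)
sel=(W[...,2]>.043)&(W[...,2]<.056)&(W[...,1]>.22)&(W[...,1]<.5)&(W[...,0]>.38)&(W[...,0]<.56)
n,l,s,ce=cv2.connectedComponentsWithStats(sel.astype(np.uint8)); i=1+s[1:,4].argmax()
r=cv2.minAreaRect(W[l==i][:,:2].astype(np.float32)); print('block',r)
h=cv2.cvtColor(p,cv2.COLOR_RGB2HSV)
red=(cv2.inRange(h,(0,150,90),(6,255,255))>0)&(W[...,1]>.22)&(W[...,1]<.32)&(W[...,0]>.44)&(W[...,0]<.55)&(W[...,2]>.088)
print('paddle top', red.sum(), W[red].mean(0), cv2.minAreaRect(W[red][:,:2].astype(np.float32)))
# spray can
cs=(W[...,2]>.17)&(W[...,1]>.2)&(W[...,0]>.5)&(W[...,0]<.85)&(W[...,2]<.21); print('can',W[cs].mean(0),np.ptp(W[cs],0))
for nm,(u,v) in dict(yel=(95.0,198.6),punch=(119,195)).items():
    uu,vv=int(round(u)),int(round(v)); print(nm,W[vv-2:vv+3,uu-2:uu+3,2].max())
eye=ray(c,224.4,178.8,.093); print('eye',eye)
hz=W[156:162,240:246,2].max(); print('cap z',hz)
piv=ray(c,242.2,158.6,hz); hole=ray(c,241.,186.2,.068); print('piv',piv,'hole',hole)
a=lambda q:np.arctan2(*(q-piv)[1::-1])
for q in(eye,hole): print(np.linalg.norm((q-piv)[:2]),a(q)%(2*np.pi))
print('hole angle',(a(hole)-a(eye))%(2*np.pi))
# index plate rect: bright
m=((p.min(2)>225)&(W[...,2]>.055)).astype(np.uint8); n,l,s,ce=cv2.connectedComponentsWithStats(m[130:220,190:300]); i=1+s[1:,4].argmax()
v,u=np.nonzero(l==i); P=np.array([ray(c,x+190,y+130,.068)[:2] for x,y in zip(u,v)],np.float32); print('index',cv2.minAreaRect(P))
# drive plate edges
e=(abs(W[...,2]-.052)<.02)&(W[...,1]>-.25)&(W[...,1]<.25)&(W[...,0]>.38)&(W[...,0]<.8)
n,l,s,ce=cv2.connectedComponentsWithStats(e.astype(np.uint8)); i=1+s[1:,4].argmax();print('drive',cv2.minAreaRect(W[l==i][:,:2].astype(np.float32)))
E
```

```text
block ((0.47695523500442505, 0.3314880132675171), (0.06092000752687454, 0.19185751676559448), 12.905592918395996)
paddle top 54 [0.48958243 0.26865315 0.09526822] ((0.48982712626457214, 0.268964558839798), (0.013905512169003487, 0.027781479060649872), 5.567965507507324)
can [0.70752195 0.44735057 0.18009133] [0.17524612 0.31509216 0.02636379]
yel 0.11560545108164214
punch 0.11320726978446354
eye [0.52234926 0.03826224 0.093     ]
cap z 0.10604021606440013
piv [ 0.57770095 -0.01088525  0.10604022] hole [ 0.50422153 -0.00735811  0.068     ]
0.07402219853775684 2.4154955996490224
0.07356402060681648 3.0936276410169916
hole angle 0.6781320413679692
index ((0.4965382218360901, -0.006996631622314453), (0.18517768383026123, 0.09471117705106735), 87.33697509765625)
drive ((0.602454423904419, -0.0008591413497924805), (0.3601842224597931, 0.3564659059047699), 88.19589233398438)
```

Call:
step_arm:
  deltas:
    - [22.5, -32, 2.2, 0, 0, -3.6, 0]
    - [45, -64, 4.5, 0, 0, -7.3, 0]
    - [67.5, -96, 6.7, 0, 0, -11, 0]
    - [90, -128, 9, 0, 0, -14.6, 0]
    - [112.5, -160, 11.2, 0, 0, -18.3, 0]
    - [135, -192, 13.5, 0, 0, -22, 0]
    - [157.5, -224, 15.7, 0, 0, -25.6, 0]
    - [180, -256, 18, 0, 0, -29, 0]
  force: 30

```text
clock: 0.77
eef_pos: [0.2641, -0.3125, 0.1963]
ee_rot: [0.93, 0.368, 0.0, -0.0]
contact_force: [0.9, 1.2, 0.1]
opening: 0.092
```

```bash
cat >> h.py <<'E'
from scipy.spatial.transform import Rotation as Ro
def Rdown(yaw):  # yaw (deg) of tool y axis, tool z down
    a=np.radians(yaw); y=np.array([np.cos(a),np.sin(a),0]); z=np.array([0,0,-1.]); return np.stack([np.cross(y,z),y,z],1)
def go(X,yaw):
    s=readout.get_state(); R=Ro.from_quat(s['ee_rot']).as_matrix()
    print('at',s['eef_pos'].round(4),'yaw',np.degrees(np.arctan2(R[1,1],R[0,1])).round(2),'F',s['contact_force'].round(2),'op',round(s['opening'],4),'t',s['clock'])
    print('delta mm',(R.T@(np.array(X)-s['eef_pos'])*1000).round(1),'rot',np.degrees(Ro.from_matrix(R.T@Rdown(yaw)).as_rotvec()).round(1))
E
python3 -c "
from h import *
go([.4898,.2697,.16],11.5)"
```

```text
at [ 0.2641 -0.3125  0.1963] yaw -46.83 F [0.89 1.17 0.14] op 0.092 t 0.7667
delta mm [ 563.  -270.1   36.4] rot [ -0.   -0.  -58.3]
```

Call:
step_arm:
  deltas:
    - [36, -17, 2, 0, 0, -3.7, 0]
    - [72, -34, 4, 0, 0, -7.4, 0]
    - [108, -52, 7, 0, 0, -11, 0]
    - [144, -69, 9, 0, 0, -14.8, 0]
    - [180, -86, 11, 0, 0, -18.5, 0]
    - [216, -104, 13, 0, 0, -22, 0]
    - [252, -121, 16, 0, 0, -26, 0]
    - [288, -138, 18, 0, 0, -29.5, 0]

```text
clock: 1.43
eef_pos: [0.3805, -0.0149, 0.1785]
ee_rot: [0.805, 0.593, 0.0, 0.0]
contact_force: [1.0, -0.8, 0.5]
opening: 0.0919
```

```bash
python3 -c "
from h import *
go([.4898,.2697,.15],11.5)"
```

```text
at [ 0.3805 -0.0149  0.1785] yaw -17.27 F [ 1.01 -0.82  0.52] op 0.0919 t 1.4333
delta mm [304.3  19.9  28.5] rot [  0.    0.  -28.8]
```

Call:
step_arm:
  deltas:
    - [41, 3, 3, 0, 0, -4, 0]
    - [82, 6, 6, 0, 0, -8, 0]
    - [123, 8, 10, 0, 0, -12, 0]
    - [164, 11, 14, 0, 0, -16, 0]
    - [205, 14, 18, 0, 0, -20, 0]
    - [246, 16, 22, 0, 0, -24, 0]
    - [282, 18, 26, 0, 0, -28, 0]
    - [304.5, 20, 28.5, 0, 0, -28.8, 0]

```text
clock: 2.1
eef_pos: [0.4916, 0.2709, 0.1494]
ee_rot: [0.632, 0.775, 0.0, -0.0]
contact_force: [-0.9, -0.9, 0.0]
opening: 0.0919
```

Call:
step_arm:
  deltas:
    - [0, 0, 0, 0, 0, 0, 0]
    - [0, 0, 0, 0, 0, 0, 0]

```text
clock: 2.27
eef_pos: [0.4905, 0.2681, 0.1493]
ee_rot: [0.633, 0.774, -0.001, -0.0]
contact_force: [-0.5, -0.7, -0.4]
opening: 0.0917
```

```bash
python3 - <<'E'
from h import *
go([.4898,.2697,.058],11.5)
p,d,c=grab('top'); ps,ds,cs=grab('scene')
a=cv2.resize(p[160:220,90:190],None,fx=4,fy=4,interpolation=cv2.INTER_CUBIC)
b=cv2.resize(ps[180:280,285:385],None,fx=4,fy=4,interpolation=cv2.INTER_CUBIC)
C=np.zeros((400,800,3),np.uint8);C[:240,:400]=a;C[:,400:]=b; cv2.imwrite('pics/above.png',C[...,::-1])
E
```

```text
at [0.4905 0.2681 0.1493] yaw 11.41 F [-0.48 -0.69 -0.43] op 0.0917 t 2.2667
delta mm [ 1.8 -0.3 91.3] rot [-0.1  0.  -0.1]
```

View pics/above.png

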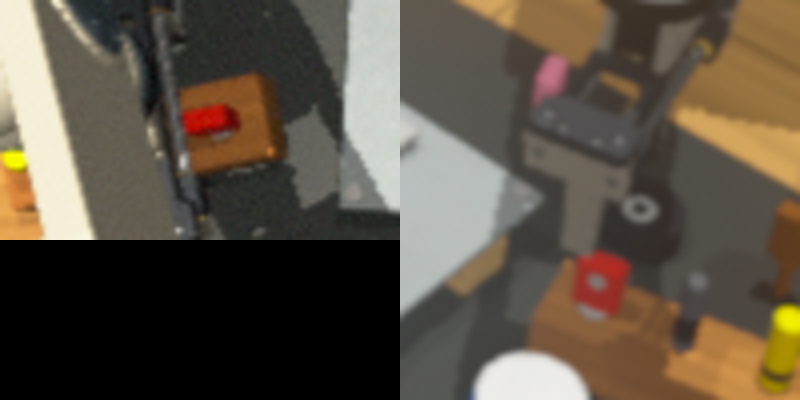

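The gripper is above the pin with its jaws across the paddle's thin side, at crop (600,283). I'll go down and grip.

Call:
step_arm:
  deltas:
    - [0.5, 0, 15, 0, 0, 0, 0]
    - [1, 0, 30, 0, 0, 0, 0]
    - [1.5, 0, 45, 0, 0, 0, 0]
    - [1.5, 0, 60, 0, 0, 0, 0]
    - [1.5, 0, 75, 0, 0, 0, 0]
    - [1.5, 0, 85, 0, 0, 0, 0]
    - [1.5, 0, 91, 0, 0, 0, 0]
    - [1.5, 0, 91, 0, 0, 0, 100]

```text
clock: 3.03
eef_pos: [0.4899, 0.2679, 0.0583]
ee_rot: [0.634, 0.773, -0.001, -0.0]
contact_force: [0.8, -0.3, 1.2]
opening: 0.087
```

Call:
step_arm:
  deltas:
    - [0, 0, 0, 0, 0, 0, 180]
    - [0, 0, 0, 0, 0, 0, 190]
    - [0, 0, 0, 0, 0, 0, 200]
    - [0, 0, 0, 0, 0, 0, 210]
    - [0, 0, 0, 0, 0, 0, 220]
    - [0, 0, 0, 0, 0, 0, 255]
    - [0, 0, 0, 0, 0, 0, 255]
    - [0, 0, 0, 0, 0, 0, 255]

```text
clock: 3.7
eef_pos: [0.4907, 0.269, 0.0591]
ee_rot: [0.634, 0.773, 0.0, 0.0]
contact_force: [-0.7, 0.6, 0.0]
opening: 0.0343
```

```bash
python3 -c "
from h import *
go([.4898,.2697,.058],11.5);print(readout.get_state()['ft_torque'])"
```

```text
at [0.4907 0.269  0.0591] yaw 11.33 F [-0.67  0.56  0.03] op 0.0343 t 3.7
delta mm [ 0.9 -0.7  1.1] rot [ 0.  -0.  -0.2]
[-0.06126495 -0.13271176 -0.03804047]
```

Still closing; I'll wait, then lift.

Call:
step_arm:
  deltas:
    - [0, 0, 0, 0, 0, 0, 255]
    - [0, 0, 0, 0, 0, 0, 255]
    - [0, 0, 0, 0, 0, 0, 255]
    - [0, 0, 0, 0, 0, 0, 255]
    - [0, 0, 0, 0, 0, 0, 255]
  force: 40

```text
clock: 4.12
eef_pos: [0.4907, 0.269, 0.0591]
ee_rot: [0.634, 0.773, 0.0, 0.0]
contact_force: [-1.1, 0.1, -0.2]
opening: 0.0158
```

```bash
python3 -c "
from h import *
go([.4898,.2697,.16],11.5);print(readout.get_state()['ft_torque'])"
```

```text
at [0.4907 0.269  0.0591] yaw 11.33 F [-1.05  0.06 -0.21] op 0.0158 t 4.1167
delta mm [   0.9   -0.7 -100.9] rot [ 0.  -0.  -0.2]
[-0.02540331 -0.10419457  0.02265574]
```

Call:
step_arm:
  deltas:
    - [0, 0, -4, 0, 0, 0, 255]
    - [0, 0, -12, 0, 0, 0, 255]
    - [0, 0, -24, 0, 0, 0, 255]
    - [0, 0, -40, 0, 0, 0, 255]
    - [0, 0, -60, 0, 0, 0, 255]
    - [0, 0, -85, 0, 0, 0, 255]
    - [0, 0, -108, 0, 0, 0, 255]
    - [0, 0, -110, 0, 0, 0, 255]
  force: 50

```text
clock: 4.78
eef_pos: [0.4925, 0.27, 0.1743]
ee_rot: [0.634, 0.773, 0.003, 0.001]
contact_force: [0.7, -0.2, -1.2]
opening: 0.0154
```

```bash
python3 -c "
from h import *
go([.5223,.0383,.165],66)
print(readout.get_state()['qpos'])"
```

```text
at [0.4925 0.27   0.1743] yaw 11.32 F [ 0.66 -0.15 -1.17] op 0.0154 t 4.7833
delta mm [-233.1  -16.3    8.7] rot [  0.4   0.1 -54.7]
[4.98719888e-01 2.95055516e-01 1.81461460e+00 1.73504763e-04
 1.02578001e+00 3.01033977e-01]
```

Call:
step_arm:
  deltas:
    - [-28, -2, 0, 0, 0, -6.8, 255]
    - [-57, -4, 1, 0, 0, -13.7, 255]
    - [-86, -6, 1, 0, 0, -20.5, 255]
    - [-115, -8, 2, 0, 0, -27.4, 255]
    - [-145, -10, 2, 0, 0, -34.2, 255]
    - [-175, -12, 3, 0, 0, -41, 255]
    - [-205, -14, 3, 0, 0, -47.9, 255]
    - [-233, -16, 4, 0, 0, -54.7, 255]

```text
clock: 5.45
eef_pos: [0.5202, 0.0357, 0.1653]
ee_rot: [0.205, 0.979, -0.0, -0.0]
contact_force: [-0.3, 0.5, -0.2]
opening: 0.0159
```

Call:
step_arm:
  deltas:
    - [0, 0, 0, 0, 0, 0, 255]
    - [0, 0, 0, 0, 0, 0, 255]
    - [0, 0, 0, 0, 0, 0, 255]

```text
clock: 5.7
eef_pos: [0.5203, 0.0376, 0.1651]
ee_rot: [0.209, 0.978, 0.0, -0.0]
contact_force: [-0.4, 0.3, -0.5]
opening: 0.0154
```

```bash
python3 - <<'E'
from h import *
go([.5223,.0383,.165],66)
p,d,c=grab('top'); ps,ds,cs=grab('scene'); s=readout.get_state(); np.savez('held.npz',p=p,ps=ps,ds=ds)
T=s['eef_pos']+np.array([0,0,-.0481]); 
print('tip px scene',proj(cs,T),'eye px',proj(cs,[.5223,.0383,.093]),'top tip',proj(c,T))
b=cv2.resize(ps[165:245,200:300],None,fx=8,fy=7.5,interpolation=cv2.INTER_CUBIC)
cv2.imwrite('pics/held.png',b[...,::-1])
E
```

```text
at [0.5203 0.0376 0.1651] yaw 65.85 F [-0.38  0.27 -0.5 ] op 0.0154 t 5.7
delta mm [-1.5  1.5  0.1] rot [ 0.  -0.  -0.2]
tip px scene [262.8651682  202.23907217] eye px [262.21292823 208.79491926] top tip [223.76524055 178.63619606]
```

View pics/held.png

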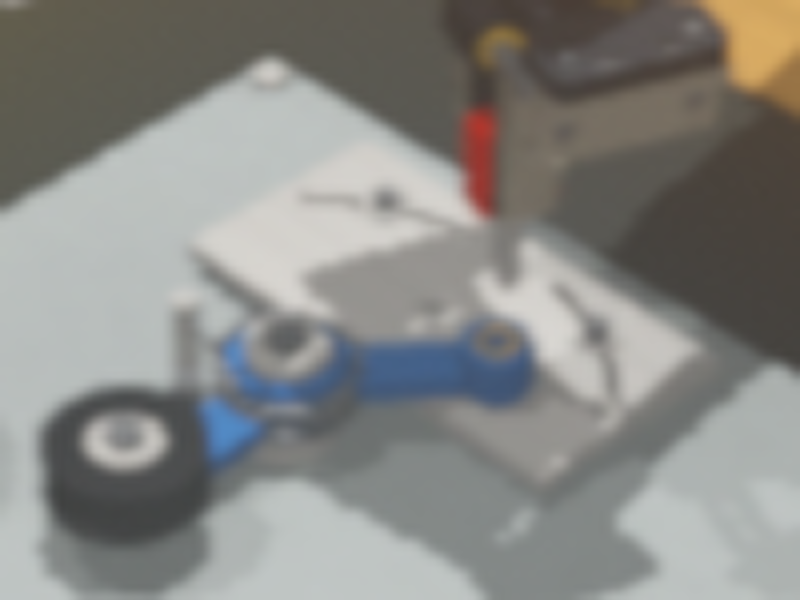

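The pin's nose shows at crop (508,280), scene pixel (263.0,201.9). My prediction from the grip was (262.9,202.2), so the hold is true. The eye mouth is at crop (497,340). I'll refine the eye position from both views.

```bash
python3 - <<'E'
from h import *
cs=imaging.camera_params('scene');c=imaging.camera_params('top')
p=np.load('scene.npz')['p'];ph=np.load('held.npz')['ps'];pt=np.load('top.npz')['p']
def fit(img,cam,cx,cy,z,r=9):
    h=cv2.cvtColor(img,cv2.COLOR_RGB2HSV); b=cv2.inRange(h,(95,90,30),(130,255,255))
    x0,y0=int(cx)-r,int(cy)-r; s=h[y0:y0+2*r,x0:x0+2*r].astype(int); 
    m=((s[...,0]>=12)&(s[...,0]<=40)&(s[...,1]>45)).astype(np.uint8)
    n,l,st,ce=cv2.connectedComponentsWithStats(m); 
    for i in range(1,n):
        if st[i,4]>3: v,u=np.nonzero(l==i); k=st[i]; q=(k[0]+(k[2]-1)/2+x0,k[1]+(k[3]-1)/2+y0); print(st[i],ce[i]+[x0,y0],ray(cam,*q,z),ray(cam,*(ce[i]+[x0,y0]),z))
print('scene0');fit(p,cs,262,209,.093);print('held');fit(ph,cs,262,209,.093);print('top');fit(pt,c,224,179,.093)
print('manual scene eye',ray(cs,261.7,209.8,.093),'pivot scene',ray(cs,200+288/8-.5,165+338/7.5-.5,.106))
print('hole scene?',ray(cs,200+432/8-.5,165+312/7.5-.5,.068))
E
```

```text
scene0
held
top
[ 7  6  5  5 10] [224.7 177.5] [0.52457114 0.03941035 0.093     ] [0.5259928  0.03748712 0.093     ]
manual scene eye [0.52642391 0.04002796 0.093     ] pivot scene [ 0.58698638 -0.00485771  0.106     ]
hole scene? [ 0.51099016 -0.00531066  0.068     ]
```

```bash
python3 -c "
from h import *
go([.525,.0395,.146],66)"
```

```text
at [0.5205 0.0382 0.1651] yaw 65.98 F [-0.21  0.57 -1.1 ] op 0.0156 t 5.8
delta mm [-3.6  3.  19.1] rot [ 0. -0. -0.]
```

Call:
step_arm:
  deltas:
    - [-2, 1.5, 5, 0, 0, 0, 255]
    - [-3.6, 3, 12, 0, 0, 0, 255]
    - [-3.6, 3, 17, 0, 0, 0, 255]
    - [-3.6, 3, 19, 0, 0, 0, 255]
    - [-3.6, 3, 19, 0, 0, 0, 255]

```text
clock: 6.22
eef_pos: [0.5246, 0.0388, 0.145]
ee_rot: [0.208, 0.978, -0.0, -0.001]
contact_force: [-0.4, 0.9, -1.7]
opening: 0.0156
```

Call:
step_arm:
  deltas:
    - [0, 0, 1.5, 0, 0, 0, 255]
    - [0, 0, 3, 0, 0, 0, 255]
    - [0, 0, 4.5, 0, 0, 0, 255]
    - [0, 0, 6, 0, 0, 0, 255]

```text
clock: 6.55
eef_pos: [0.5253, 0.0386, 0.1401]
ee_rot: [0.208, 0.978, 0.0, 0.0]
contact_force: [0.2, -0.1, -1.0]
opening: 0.0159
```

```bash
python3 -c "
from h import *
go([.525,.0395,.12],66);print(readout.get_state()['ft_torque'])
p,d,c=grab('scene')
b=cv2.resize(p[165:245,220:300],None,fx=7,fy=7,interpolation=cv2.INTER_CUBIC);cv2.imwrite('pics/in.png',b[...,::-1])"
```

```text
at [0.5253 0.0386 0.1401] yaw 66.02 F [ 0.22 -0.14 -0.99] op 0.0159 t 6.55
delta mm [ 0.7  0.7 20.1] rot [0. 0. 0.]
[-0.00538543 -0.16542694  0.00163749]
```

View pics/in.png

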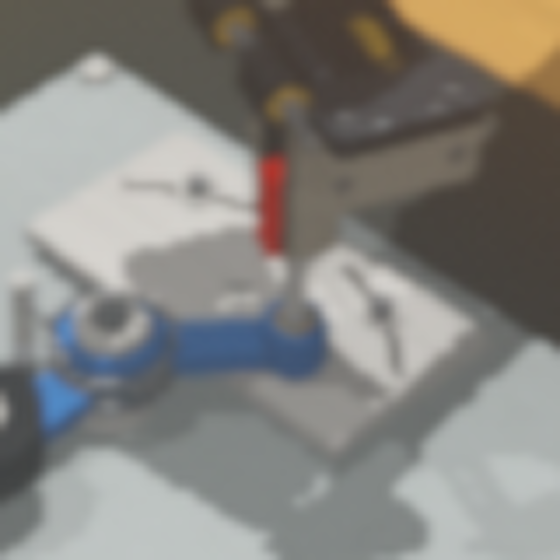

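The nose is centred on the eye mouth at crop (295,320). I'll lower it gently.

Call:
step_arm:
  deltas:
    - [0, 0, 1, 0, 0, 0, 255]
    - [0, 0, 2, 0, 0, 0, 255]
    - [0, 0, 3, 0, 0, 0, 255]
    - [0, 0, 4, 0, 0, 0, 255]
    - [0, 0, 4, 0, 0, 0, 255]

```text
clock: 7.02
eef_pos: [0.5251, 0.0386, 0.1359]
ee_rot: [0.208, 0.978, -0.0, -0.0]
contact_force: [0.6, 0.2, -2.3]
opening: 0.0158
```

Call:
step_arm:
  deltas:
    - [0, 0, 1, 0, 0, 0, 255]
    - [0, 0, 2, 0, 0, 0, 255]
    - [0, 0, 3, 0, 0, 0, 255]
    - [0, 0, 4, 0, 0, 0, 255]
    - [0, 0, 4, 0, 0, 0, 255]

```text
clock: 7.43
eef_pos: [0.5251, 0.0386, 0.1318]
ee_rot: [0.208, 0.978, -0.0, -0.0]
contact_force: [0.1, -0.1, -1.1]
opening: 0.0154
```

Call:
step_arm:
  deltas:
    - [0, 0, 1, 0, 0, 0, 255]
    - [0, 0, 2, 0, 0, 0, 255]
    - [0, 0, 3, 0, 0, 0, 255]
    - [0, 0, 4, 0, 0, 0, 255]
    - [0, 0, 5, 0, 0, 0, 255]
    - [0, 0, 6, 0, 0, 0, 255]
    - [0, 0, 6, 0, 0, 0, 255]

```text
clock: 8.02
eef_pos: [0.5251, 0.0386, 0.1258]
ee_rot: [0.208, 0.978, -0.0, -0.0]
contact_force: [0.0, 0.7, -0.5]
opening: 0.0157
```

Call:
step_arm:
  deltas:
    - [0, 0, 1, 0, 0, 0, 255]
    - [0, 0, 2, 0, 0, 0, 255]
    - [0, 0, 3, 0, 0, 0, 255]
    - [0, 0, 4, 0, 0, 0, 255]
    - [0, 0, 5, 0, 0, 0, 255]
    - [0, 0, 5, 0, 0, 0, 255]

```text
clock: 8.52
eef_pos: [0.5251, 0.0386, 0.1209]
ee_rot: [0.208, 0.978, -0.0, -0.0]
contact_force: [-0.2, -0.4, -1.3]
opening: 0.0158
```

Call:
step_arm:
  deltas:
    - [0, 0, 1, 0, 0, 0, 255]
    - [0, 0, 2, 0, 0, 0, 255]
    - [0, 0, 3, 0, 0, 0, 255]
    - [0, 0, 4, 0, 0, 0, 255]
    - [0, 0, 4, 0, 0, 0, 255]

```text
clock: 8.93
eef_pos: [0.5251, 0.0386, 0.1169]
ee_rot: [0.208, 0.978, -0.0, -0.0]
contact_force: [-0.0, -0.5, -1.1]
opening: 0.0158
```

Call:
step_arm:
  deltas:
    - [0, 0, 0.5, 0, 0, 0, 255]
    - [0, 0, 0.5, 0, 0, 0, 255]

```text
clock: 9.1
eef_pos: [0.5252, 0.0386, 0.1165]
ee_rot: [0.208, 0.978, -0.0, -0.0]
contact_force: [0.0, -0.5, -1.6]
opening: 0.0156
```

Call:
step_arm:
  deltas:
    - [0, 0, 0.5, 0, 0, 0, 255]
    - [0, 0, 0.5, 0, 0, 0, 255]

```text
clock: 9.27
eef_pos: [0.5253, 0.0386, 0.1161]
ee_rot: [0.208, 0.978, 0.0, 0.0]
contact_force: [1.2, -0.0, -1.3]
opening: 0.0157
```

Call:
step_arm:
  deltas:
    - [0, 0, 0.5, 0, 0, 0, 255]
    - [0, 0, 0.5, 0, 0, 0, 255]

```text
clock: 9.43
eef_pos: [0.5255, 0.0386, 0.1159]
ee_rot: [0.208, 0.978, 0.0, 0.0]
contact_force: [-0.0, 0.5, 2.8]
opening: 0.0156
```

Call:
step_arm:
  deltas:
    - [0, 0, 0.4, 0, 0, 0, 255]
    - [0, 0, 0.4, 0, 0, 0, 255]

```text
clock: 9.6
eef_pos: [0.5256, 0.0386, 0.1158]
ee_rot: [0.208, 0.978, 0.0, 0.0]
contact_force: [-1.5, 0.2, 6.4]
opening: 0.0157
```

```bash
python3 -c "
from h import *
R=Rdown(66);a0=2.407
f=lambda t:R.T@np.array([.075*np.cos(a0+t),.075*np.sin(a0+t),0])*1e3
for t in np.arange(0,1.001,.05): print('%.2f'%t,(f(t)-f(0))[:2].round(1))
"
```

```text
0.00 [0. 0.]
0.05 [ 1.1 -3.6]
0.10 [ 2.  -7.2]
0.15 [  2.7 -10.9]
0.20 [  3.2 -14.6]
0.25 [  3.5 -18.4]
0.30 [  3.7 -22.1]
0.35 [  3.7 -25.9]
0.40 [  3.4 -29.6]
0.45 [  3.  -33.3]
0.50 [  2.4 -37. ]
0.55 [  1.7 -40.7]
0.60 [  0.7 -44.3]
0.65 [ -0.4 -47.9]
0.70 [ -1.8 -51.4]
0.75 [ -3.3 -54.8]
0.80 [ -4.9 -58.2]
0.85 [ -6.7 -61.5]
0.90 [ -8.7 -64.7]
0.95 [-10.9 -67.7]
1.00 [-13.2 -70.7]
```

Call:
step_arm:
  deltas:
    - [0, 0, -0.5, 0, 0, 0, 255]
    - [0.3, -0.9, -0.5, 0, 0, 0, 255]
    - [0.6, -1.8, -0.5, 0, 0, 0, 255]
    - [0.8, -2.7, -0.5, 0, 0, 0, 255]
    - [1.1, -3.6, -0.5, 0, 0, 0, 255]
    - [1.3, -4.5, -0.5, 0, 0, 0, 255]
    - [1.6, -5.4, -0.5, 0, 0, 0, 255]
    - [2.0, -7.2, -0.5, 0, 0, 0, 255]

```text
clock: 10.27
eef_pos: [0.5218, 0.034, 0.116]
ee_rot: [0.208, 0.978, 0.001, 0.001]
contact_force: [2.3, 6.1, 0.5]
opening: 0.0157
```

```bash
cat >> h.py <<'E'
def feel():
    s=readout.get_state();R=Rdown(66);q=s['eef_pos']-[.5812,-.0117,0];th=np.arctan2(q[1],q[0])%(2*np.pi)-2.407
    er=np.array([q[0],q[1],0])/np.hypot(*q[:2]);et=np.array([-er[1],er[0],0]);F=s['contact_force']
    print('t %.2f r %.1f th %.3f z %.4f Frad %.1f Ftan %.1f Fz %.1f |q| tool-err'%(s['clock'],np.hypot(*q[:2])*1e3,th,s['eef_pos'][2],F@er,F@et,F[2]),s['ft_torque'].round(2),'op %.4f'%s['opening'],'tilt',np.degrees(Ro.from_matrix(R.T@Ro.from_quat(s['ee_rot']).as_matrix()).as_rotvec()).round(2))
E
python3 -c "
from h import *
feel()"
```

```text
t 10.27 r 75.0 th 0.079 z 0.1160 Frad 1.9 Ftan -6.2 Fz 0.5 |q| tool-err [ 1.5  -0.8  -0.04] op 0.0157 tilt [-0.17 -0.09  0.01]
```

Call:
step_arm:
  deltas:
    - [0.4, -1.9, 0, 0, 0, 0, 255]
    - [0.7, -3.7, 0, 0, 0, 0, 255]
    - [1.0, -5.5, 0, 0, 0, 0, 255]
    - [1.2, -7.4, 0, 0, 0, 0, 255]
    - [1.4, -9.3, 0, 0, 0, 0, 255]
    - [1.5, -11.2, 0, 0, 0, 0, 255]
    - [1.6, -13, 0, 0, 0, 0, 255]
    - [1.7, -14.9, 0, 0, 0, 0, 255]

```text
clock: 10.93
eef_pos: [0.5138, 0.0212, 0.116]
ee_rot: [0.208, 0.978, 0.001, 0.001]
contact_force: [2.5, 8.8, 1.3]
opening: 0.0156
```

```bash
python3 -c "
from h import *
feel()"
```

```text
t 10.93 r 75.0 th 0.281 z 0.1160 Frad 1.6 Ftan -9.0 Fz 1.3 |q| tool-err [ 1.86 -0.69 -0.09] op 0.0156 tilt [-0.17 -0.05  0.03]
```

Steady, with light contact of about 2.5 N. On to 0.45.

Call:
step_arm:
  deltas:
    - [0, -1.9, 0, 0, 0, 0, 255]
    - [0, -3.8, 0, 0, 0, 0, 255]
    - [-0.1, -5.6, 0, 0, 0, 0, 255]
    - [-0.3, -7.5, 0, 0, 0, 0, 255]
    - [-0.5, -9.3, 0, 0, 0, 0, 255]
    - [-0.7, -11.2, 0, 0, 0, 0, 255]

```text
clock: 11.43
eef_pos: [0.5097, 0.0108, 0.1159]
ee_rot: [0.208, 0.978, 0.001, 0.001]
contact_force: [1.8, 8.9, 2.3]
opening: 0.016
```

Call:
step_arm:
  deltas:
    - [-0.3, -0.9, 0, 0, 0, 0, 255]
    - [-0.3, -1.8, 0, 0, 0, 0, 255]
    - [-0.5, -2.8, 0, 0, 0, 0, 255]
    - [-0.6, -3.7, 0, 0, 0, 0, 255]

```text
clock: 11.77
eef_pos: [0.5087, 0.0072, 0.1159]
ee_rot: [0.208, 0.978, 0.001, 0.0]
contact_force: [2.0, 9.5, 2.4]
opening: 0.0159
```

```bash
python3 -c "
from h import *
feel()"
```

```text
t 11.77 r 74.9 th 0.480 z 0.1159 Frad 0.5 Ftan -9.7 Fz 2.4 |q| tool-err [ 2.02 -0.47  0.  ] op 0.0159 tilt [-0.17 -0.02  0.04]
```

Call:
step_arm:
  deltas:
    - [-0.2, -0.9, 0, 0, 0, 0, 255]
    - [-0.35, -1.85, 0, 0, 0, 0, 255]
    - [-0.35, -1.85, 0, 0, 0, 0, 255]

```text
clock: 12.02
eef_pos: [0.5082, 0.0052, 0.1159]
ee_rot: [0.208, 0.978, 0.001, 0.0]
contact_force: [1.5, 9.0, 2.4]
opening: 0.016
```

Call:
step_arm:
  deltas:
    - [-0.2, -0.9, 0, 0, 0, 0, 255]
    - [-0.35, -1.85, 0, 0, 0, 0, 255]
    - [-0.35, -1.85, 0, 0, 0, 0, 255]

```text
clock: 12.27
eef_pos: [0.5078, 0.0035, 0.1159]
ee_rot: [0.208, 0.978, 0.001, 0.0]
contact_force: [1.2, 7.6, 3.0]
opening: 0.0159
```

Call:
step_arm:
  deltas:
    - [-0.25, -0.9, 0, 0, 0, 0, 255]
    - [-0.5, -1.8, 0, 0, 0, 0, 255]
    - [-0.5, -1.8, 0, 0, 0, 0, 255]

```text
clock: 12.52
eef_pos: [0.5075, 0.0016, 0.1159]
ee_rot: [0.208, 0.978, 0.001, 0.0]
contact_force: [1.4, 9.7, 2.4]
opening: 0.0156
```

```bash
python3 -c "
from h import *
feel()"
```

```text
t 12.52 r 74.9 th 0.556 z 0.1159 Frad 0.3 Ftan -9.8 Fz 2.4 |q| tool-err [ 1.95 -0.39 -0.01] op 0.0156 tilt [-0.17 -0.01  0.04]
```

Call:
step_arm:
  deltas:
    - [-0.25, -0.9, 0, 0, 0, 0, 255]
    - [-0.5, -1.8, 0, 0, 0, 0, 255]
    - [-0.5, -1.8, 0, 0, 0, 0, 255]

```text
clock: 12.77
eef_pos: [0.5072, -0.0002, 0.1159]
ee_rot: [0.208, 0.978, 0.001, 0.0]
contact_force: [1.0, 9.4, 2.2]
opening: 0.0157
```

Call:
step_arm:
  deltas:
    - [-0.25, -0.9, 0, 0, 0, 0, 255]
    - [-0.5, -1.8, 0, 0, 0, 0, 255]
    - [-0.5, -1.8, 0, 0, 0, 0, 255]

```text
clock: 13.02
eef_pos: [0.5069, -0.0021, 0.1159]
ee_rot: [0.208, 0.978, 0.001, 0.0]
contact_force: [1.7, 9.4, 2.4]
opening: 0.0158
```

```bash
python3 -c "
from h import *
feel()"
```

```text
t 13.02 r 74.9 th 0.606 z 0.1159 Frad -0.5 Ftan -9.6 Fz 2.4 |q| tool-err [ 2.01 -0.47  0.01] op 0.0158 tilt [-0.17 -0.01  0.04]
```

Commanded angle 0.625. Continuing one small step at a time.

Call:
step_arm:
  deltas:
    - [-0.3, -0.9, 0, 0, 0, 0, 255]
    - [-0.6, -1.8, 0, 0, 0, 0, 255]
    - [-0.6, -1.8, 0, 0, 0, 0, 255]

```text
clock: 13.27
eef_pos: [0.5067, -0.004, 0.1158]
ee_rot: [0.208, 0.978, 0.001, 0.0]
contact_force: [2.1, 8.1, 1.1]
opening: 0.0156
```

Call:
step_arm:
  deltas:
    - [-0.3, -0.9, 0, 0, 0, 0, 255]
    - [-0.3, -0.9, 0, 0, 0, 0, 255]

```text
clock: 13.43
eef_pos: [0.5065, -0.0049, 0.1158]
ee_rot: [0.208, 0.978, 0.001, 0.0]
contact_force: [1.6, 9.5, 0.2]
opening: 0.0158
```

```bash
python3 -c "
from h import *
feel()"
```

```text
t 13.43 r 75.0 th 0.644 z 0.1158 Frad -0.8 Ftan -9.6 Fz 0.2 |q| tool-err [ 1.91 -0.53 -0.04] op 0.0158 tilt [-0.16  0.    0.04]
```

Fz is falling, so the nose is coming onto the chamfer.

Call:
step_arm:
  deltas:
    - [-0.3, -0.9, 0, 0, 0, 0, 255]
    - [-0.3, -0.9, 0, 0, 0, 0, 255]

```text
clock: 13.6
eef_pos: [0.5065, -0.0058, 0.1158]
ee_rot: [0.208, 0.978, 0.001, 0.0]
contact_force: [1.8, 9.6, 0.0]
opening: 0.0159
```

Call:
step_arm:
  deltas:
    - [-0.4, -0.9, 0, 0, 0, 0, 255]
    - [-0.4, -0.9, 0, 0, 0, 0, 255]

```text
clock: 13.77
eef_pos: [0.5064, -0.0068, 0.1157]
ee_rot: [0.208, 0.978, 0.001, 0.0]
contact_force: [2.5, 8.7, -0.3]
opening: 0.0155
```

```bash
python3 -c "
from h import *
feel()"
```

```text
t 13.77 r 75.0 th 0.669 z 0.1157 Frad -1.9 Ftan -8.8 Fz -0.3 |q| tool-err [ 1.96 -0.57 -0.01] op 0.0155 tilt [-0.16  0.01  0.04]
```

Contact is gone, so I'll probe down 1 mm.

Call:
step_arm:
  deltas:
    - [0, 0, 0.5, 0, 0, 0, 255]
    - [0, 0, 1, 0, 0, 0, 255]
    - [0, 0, 1, 0, 0, 0, 255]

```text
clock: 14.02
eef_pos: [0.5064, -0.0068, 0.1146]
ee_rot: [0.208, 0.978, 0.001, 0.0]
contact_force: [1.3, 8.6, -0.8]
opening: 0.0157
```

```bash
python3 -c "
from h import *
feel()"
```

```text
t 14.02 r 75.0 th 0.669 z 0.1146 Frad -0.7 Ftan -8.6 Fz -0.8 |q| tool-err [ 2.02 -0.52 -0.06] op 0.0157 tilt [-0.15  0.01  0.03]
```

Call:
step_arm:
  deltas:
    - [-0.4, -0.9, 0, 0, 0, 0, 255]
    - [-0.4, -0.9, 0.5, 0, 0, 0, 255]
    - [-0.4, -0.9, 1, 0, 0, 0, 255]
    - [-0.4, -0.9, 1, 0, 0, 0, 255]

```text
clock: 14.35
eef_pos: [0.5063, -0.0078, 0.1136]
ee_rot: [0.208, 0.978, 0.001, 0.0]
contact_force: [1.5, 9.0, -0.6]
opening: 0.0158
```

```bash
python3 -c "
from h import *
feel()"
```

```text
t 14.35 r 75.0 th 0.682 z 0.1136 Frad -1.1 Ftan -9.1 Fz -0.6 |q| tool-err [ 1.94 -0.53  0.  ] op 0.0158 tilt [-0.15  0.02  0.04]
```

Call:
step_arm:
  deltas:
    - [-0.3, -0.7, 0, 0, 0, 0, 255]
    - [-0.3, -0.7, 0.5, 0, 0, 0, 255]
    - [-0.3, -0.7, 1, 0, 0, 0, 255]
    - [-0.3, -0.7, 1, 0, 0, 0, 255]

```text
clock: 14.68
eef_pos: [0.5062, -0.0085, 0.1126]
ee_rot: [0.208, 0.978, 0.001, 0.0]
contact_force: [1.1, 9.6, -0.3]
opening: 0.0156
```

Call:
step_arm:
  deltas:
    - [0, 0, 0.5, 0, 0, 0, 255]
    - [0, 0, 1, 0, 0, 0, 255]
    - [0, 0, 1, 0, 0, 0, 255]

```text
clock: 14.93
eef_pos: [0.5062, -0.0085, 0.1116]
ee_rot: [0.208, 0.978, 0.001, 0.0]
contact_force: [1.8, 8.4, 0.4]
opening: 0.0156
```

```bash
python3 -c "
from h import *
feel()"
```

```text
t 14.93 r 75.0 th 0.692 z 0.1116 Frad -1.5 Ftan -8.5 Fz 0.4 |q| tool-err [ 2.05 -0.46  0.01] op 0.0156 tilt [-0.15  0.03  0.03]
```

Call:
step_arm:
  deltas:
    - [-0.2, -0.5, 0, 0, 0, 0, 255]
    - [-0.2, -0.5, 0.5, 0, 0, 0, 255]
    - [-0.2, -0.5, 1, 0, 0, 0, 255]
    - [-0.2, -0.5, 1, 0, 0, 0, 255]

```text
clock: 15.27
eef_pos: [0.5062, -0.009, 0.1106]
ee_rot: [0.208, 0.978, 0.001, 0.0]
contact_force: [1.9, 9.3, -0.3]
opening: 0.0156
```

Call:
step_arm:
  deltas:
    - [0, 0, 0.5, 0, 0, 0, 255]
    - [0, 0, 1, 0, 0, 0, 255]
    - [0, 0, 1, 0, 0, 0, 255]

```text
clock: 15.52
eef_pos: [0.5062, -0.009, 0.1096]
ee_rot: [0.208, 0.978, 0.001, 0.0]
contact_force: [0.8, 9.1, -0.2]
opening: 0.0158
```

```bash
python3 -c "
from h import *
feel()"
```

```text
t 15.52 r 75.0 th 0.699 z 0.1096 Frad -0.5 Ftan -9.2 Fz -0.2 |q| tool-err [ 2.04 -0.44  0.02] op 0.0158 tilt [-0.15  0.03  0.04]
```

The full shank is past the rim. I'll push it down to the collar, expected at TCP z of about 0.102.

Call:
step_arm:
  deltas:
    - [0, 0, 0.7, 0, 0, 0, 255]
    - [0, 0, 1.4, 0, 0, 0, 255]
    - [0, 0, 2.1, 0, 0, 0, 255]
    - [0, 0, 2.8, 0, 0, 0, 255]
    - [0, 0, 3, 0, 0, 0, 255]

```text
clock: 15.93
eef_pos: [0.5062, -0.009, 0.1066]
ee_rot: [0.208, 0.978, 0.001, 0.0]
contact_force: [2.2, 9.7, 1.2]
opening: 0.0155
```

Call:
step_arm:
  deltas:
    - [0, 0, 0.7, 0, 0, 0, 255]
    - [0, 0, 1.4, 0, 0, 0, 255]
    - [0, 0, 2.1, 0, 0, 0, 255]
    - [0, 0, 2.8, 0, 0, 0, 255]
    - [0, 0, 3, 0, 0, 0, 255]

```text
clock: 16.35
eef_pos: [0.5062, -0.009, 0.1036]
ee_rot: [0.208, 0.978, 0.001, 0.0]
contact_force: [0.3, 9.4, 0.7]
opening: 0.0156
```

```bash
python3 -c "
from h import *
feel()"
```

```text
t 16.35 r 75.0 th 0.698 z 0.1036 Frad 0.1 Ftan -9.4 Fz 0.7 |q| tool-err [ 2.11 -0.37  0.04] op 0.0156 tilt [-0.15  0.03  0.04]
```

Call:
step_arm:
  deltas:
    - [0, 0, 0.5, 0, 0, 0, 255]
    - [0, 0, 1, 0, 0, 0, 255]
    - [0, 0, 1, 0, 0, 0, 255]

```text
clock: 16.6
eef_pos: [0.5062, -0.009, 0.1026]
ee_rot: [0.208, 0.978, 0.001, 0.0]
contact_force: [1.4, 10.6, -0.8]
opening: 0.016
```

Call:
step_arm:
  deltas:
    - [0, 0, 0.3, 0, 0, 0, 255]
    - [0, 0, 0.6, 0, 0, 0, 255]
    - [0, 0, 0.6, 0, 0, 0, 255]

```text
clock: 16.85
eef_pos: [0.5062, -0.0089, 0.1021]
ee_rot: [0.208, 0.978, 0.001, 0.0]
contact_force: [1.7, 9.1, -0.2]
opening: 0.0159
```

```bash
python3 -c "
from h import *
feel()"
```

```text
t 16.85 r 75.0 th 0.698 z 0.1021 Frad -1.4 Ftan -9.2 Fz -0.2 |q| tool-err [ 2.11 -0.45 -0.05] op 0.0159 tilt [-0.16  0.03  0.04]
```

Call:
step_arm:
  deltas:
    - [0, 0, 0.4, 0, 0, 0, 255]
    - [0, 0, 0.4, 0, 0, 0, 255]

```text
clock: 17.02
eef_pos: [0.5062, -0.009, 0.102]
ee_rot: [0.208, 0.978, 0.001, 0.0]
contact_force: [0.4, 10.2, 5.4]
opening: 0.0157
```

Call:
step_arm:
  deltas:
    - [0, 0, 0.4, 0, 0, 0, 255]
    - [0, 0, 0.4, 0, 0, 0, 255]

```text
clock: 17.18
eef_pos: [0.5062, -0.009, 0.102]
ee_rot: [0.208, 0.978, 0.001, 0.0]
contact_force: [-1.3, 9.7, 9.7]
opening: 0.0158
```

The collar is seated: z stopped at 0.1020 and Fz rose to 10 N. Before letting go, I'll ease the tangential load back into the hole and relieve the downward push.

Call:
step_arm:
  deltas:
    - [0.1, 0.3, -0.3, 0, 0, 0, 255]
    - [0.2, 0.6, -0.3, 0, 0, 0, 255]
    - [0.3, 0.9, -0.3, 0, 0, 0, 255]
    - [0.3, 0.9, -0.3, 0, 0, 0, 255]

```text
clock: 17.52
eef_pos: [0.5063, -0.0082, 0.102]
ee_rot: [0.208, 0.978, 0.001, 0.0]
contact_force: [-1.4, 8.7, 7.1]
opening: 0.0159
```

```bash
python3 -c "
from h import *
feel()"
```

```text
t 17.52 r 75.0 th 0.688 z 0.1020 Frad 1.8 Ftan -8.6 Fz 7.1 |q| tool-err [ 1.87 -0.02 -0.  ] op 0.0159 tilt [-0.13  0.02  0.03]
```

Call:
step_arm:
  deltas:
    - [0.1, 0.3, 0, 0, 0, 0, 255]
    - [0.2, 0.6, 0, 0, 0, 0, 255]
    - [0.2, 0.6, 0, 0, 0, 0, 255]

```text
clock: 17.77
eef_pos: [0.5063, -0.0076, 0.102]
ee_rot: [0.208, 0.978, 0.001, -0.0]
contact_force: [-0.8, 9.0, 6.5]
opening: 0.0158
```

Call:
step_arm:
  deltas:
    - [0.1, 0.3, 0, 0, 0, 0, 255]
    - [0.2, 0.6, 0, 0, 0, 0, 255]
    - [0.2, 0.6, 0, 0, 0, 0, 255]

```text
clock: 18.02
eef_pos: [0.5063, -0.0071, 0.102]
ee_rot: [0.208, 0.978, 0.001, 0.0]
contact_force: [-0.7, 7.7, 6.9]
opening: 0.0158
```

```bash
python3 -c "
from h import *
feel()"
```

```text
t 18.02 r 75.0 th 0.673 z 0.1020 Frad 1.1 Ftan -7.7 Fz 6.9 |q| tool-err [1.59 0.13 0.01] op 0.0158 tilt [-0.11  0.02  0.02]
```

Call:
step_arm:
  deltas:
    - [0.1, 0.3, 0, 0, 0, 0, 255]
    - [0.2, 0.5, 0, 0, 0, 0, 255]
    - [0.2, 0.5, 0, 0, 0, 0, 255]

```text
clock: 18.27
eef_pos: [0.5063, -0.007, 0.102]
ee_rot: [0.208, 0.978, 0.001, 0.0]
contact_force: [-1.8, 5.9, 6.3]
opening: 0.0159
```

```bash
python3 -c "
from h import *
feel()"
```

```text
t 18.27 r 75.1 th 0.672 z 0.1020 Frad 2.2 Ftan -5.8 Fz 6.3 |q| tool-err [1.05 0.1  0.02] op 0.0159 tilt [-0.07  0.01  0.  ]
```

Call:
step_arm:
  deltas:
    - [0.1, 0.3, 0, 0, 0, 0, 255]
    - [0.2, 0.6, 0, 0, 0, 0, 255]
    - [0.2, 0.6, 0, 0, 0, 0, 255]

```text
clock: 18.52
eef_pos: [0.5063, -0.0068, 0.102]
ee_rot: [0.208, 0.978, 0.0, 0.0]
contact_force: [-1.3, 1.8, 7.1]
opening: 0.0156
```

```bash
python3 -c "
from h import *
feel()"
```

```text
t 18.52 r 75.1 th 0.670 z 0.1020 Frad 1.4 Ftan -1.7 Fz 7.1 |q| tool-err [ 0.46  0.21 -0.01] op 0.0156 tilt [-0.03 -0.   -0.02]
```

The plate hole now carries the spring load. I'll open the jaws.

Call:
step_arm:
  deltas:
    - [0, 0, -0.4, 0, 0, 0, 200]
    - [0, 0, -0.4, 0, 0, 0, 180]
    - [0, 0, -0.4, 0, 0, 0, 150]
    - [0, 0, -0.4, 0, 0, 0, 130]
    - [0, 0, -0.4, 0, 0, 0, 130]
    - [0, 0, -0.4, 0, 0, 0, 130]
    - [0, 0, -0.4, 0, 0, 0, 130]

```text
clock: 19.1
eef_pos: [0.5062, -0.0072, 0.1019]
ee_rot: [0.208, 0.978, -0.0, -0.0]
contact_force: [-0.3, -1.2, 0.6]
opening: 0.045
```

```bash
python3 -c "
from h import *
feel()"
```

```text
t 19.10 r 75.2 th 0.674 z 0.1019 Frad 0.2 Ftan 1.2 Fz 0.6 |q| tool-err [ 0.06 -0.15 -0.01] op 0.0450 tilt [ 0.    0.01 -0.02]
```

Both jaws are clear with no force on them. I'll retreat straight up, then to the side, and look.

Call:
step_arm:
  deltas:
    - [0, 0, -10, 0, 0, 0, 130]
    - [0, 0, -30, 0, 0, 0, 130]
    - [0, 0, -60, 0, 0, 0, 130]
    - [0, 0, -95, 0, 0, 0, 130]
    - [0, 0, -130, 0, 0, 0, 130]
    - [20, 0, -140, 0, 0, 0, 130]
    - [50, 0, -140, 0, 0, 0, 130]
    - [90, 0, -140, 0, 0, 0, 130]

```text
clock: 19.77
eef_pos: [0.4251, 0.0294, 0.2438]
ee_rot: [0.208, 0.978, 0.0, 0.002]
contact_force: [0.0, 0.4, 0.9]
opening: 0.045
```

Call:
step_arm:
  deltas:
    - [20, -30, 0, 0, 0, 0, 130]
    - [40, -60, 0, 0, 0, 0, 130]
    - [60, -95, 0, 0, 0, 0, 130]
    - [60, -130, 0, 0, 0, 0, 130]
    - [60, -165, 0, 0, 0, 0, 130]
    - [60, -200, 0, 0, 0, 0, 130]
    - [60, -230, 0, 0, 0, 0, 130]
    - [60, -230, 0, 0, 0, 0, 130]

```text
clock: 20.43
eef_pos: [0.2738, -0.16, 0.2429]
ee_rot: [0.21, 0.978, -0.001, 0.001]
contact_force: [0.3, 0.3, -0.4]
opening: 0.0449
```

```bash
python3 - <<'E'
from h import *
feel()
p,d,c=grab('top'); ps,ds,cs=grab('scene')
a=cv2.resize(p[130:230,190:290],None,fx=4,fy=4,interpolation=cv2.INTER_CUBIC)
b=cv2.resize(ps[165:265,200:300],None,fx=4,fy=4,interpolation=cv2.INTER_CUBIC)
C=np.hstack([a,b]); cv2.imwrite('pics/end.png',C[...,::-1])
h=cv2.cvtColor(p,cv2.COLOR_RGB2HSV); m=np.zeros(h.shape[:2],np.uint8); m[150:210,210:270]=((h[...,1]>150)&((h[...,0]<7)|(h[...,0]>172)))[150:210,210:270]
v,u=np.nonzero(m); print(len(u), ray(c,u.mean(),v.mean(),.139), 'paddle top z',np.percentile(cloud(d,c)[m>0][:,2],80))
E
```

```text
t 20.43 r 341.3 th 1.184 z 0.2429 Frad -0.4 Ftan -0.2 Fz -0.4 |q| tool-err [ 0.03 -0.19 -0.01] op 0.0449 tilt [ 0.11 -0.09  0.23]
66 [ 0.50309055 -0.00581843  0.139     ] paddle top z 0.1403006487702792
```

View pics/end.png

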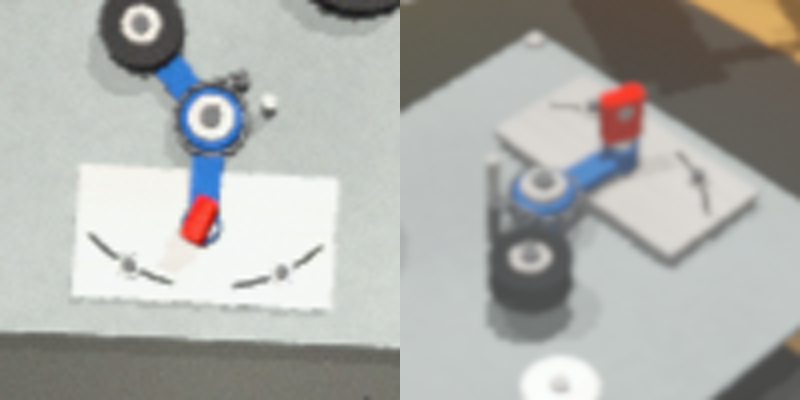

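The arm is held back: the eye and pin are at top crop (203,222), and the wheel has swung to (140,25). The paddle stands upright on the eye, its top at about 0.140 m against 0.139 expected when seated. I'll let the arm settle, then hand in.

Call:
step_arm:
  deltas:
    - [0, 0, 0, 0, 0, 0, 130]
    - [0, 0, 0, 0, 0, 0, 130]
    - [0, 0, 0, 0, 0, 0, 130]

```text
clock: 20.78
eef_pos: [0.2762, -0.1554, 0.242]
ee_rot: [0.207, 0.978, 0.0, 0.0]
contact_force: [0.5, 0.4, 0.4]
opening: 0.0453
```

```bash
python3 -c "
from h import *
print(order.close_job())"
```

```text
the job is handed in; nothing more can be done
None
```

The belt drive is ready for its new belt: the lock pin is through the arm's eye and in the index plate hole, and it holds the arm back on its own. I handed the job in at about 21 s of the 64 s allowed.

- **Finding the hole:** I took the red pin from the block, put it in the eye and turned the arm with the nose sliding on the plate at about 2–4 N. The hole came at an arm angle of about 0.67. The sideways load on the pin stayed near 9–10 N.
- **Seating and release:** I pushed the pin in until the collar sat on the eye. I then eased back until the hole took the spring load, with under 2 N left on the gripper, before opening the jaws.
- **Last checks:** With the robot well clear, the picture shows the pin upright in the eye and the arm and wheel still turned back. The paddle top measured 0.140 m against 0.139 m expected when seated.
- **Disagreements and limits:** The two cameras differed by 4–11 mm on the pivot, eye and hole positions before I made contact, so I relied on feel for the fit. The last picture covered only the drive, so I did not re-check that the other bench items were undisturbed; no unexpected contact showed in the force readings.

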